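# Prime the air-line oiler and open the air

### The arm

A 6-joint arm with a two-finger parallel gripper is mounted at the origin on the work surface. World frame = base frame: x ahead of the robot, y to its left, z up, the work surface at z = 0. Lengths are in m, angles in degrees, forces in N, time in s.
With the tool pointing down it reaches from about 0.4 to 0.825 m from the base axis. Payload 7 kg.
Tool frame: the origin (TCP) lies midway between the tips of the shut fingers; the grasp point (between the pads) lies 19 mm behind it; z points along the fingers, y is the line along which they close (so a half turn about z gives the same grasp; the last joint's range is limited). The gripper opens to 88 mm and grips with 3 to 60 N. Pads are 19 mm wide; open, the fingers measure 130 mm over their backs; the gripper's body (78 mm by 193 mm) begins 47 mm behind the grasp point.
Start: joints at [81.824, 20.546, 0.682, 0, -70.136, -16.507], TCP at [0.282, 0.613, 0.227] pointing down, gripper open.
Joint ranges: [-176.03, 176.03], [-82.01, 121.73], [-58.28, 71.71], [-173.87, 95.51], [-174.79, -0.11], [-173.66, 173.66]. Speed limits (degrees/s): [136.94, 136.94, 172.46, 180, 180, 180].

### API

Orientations are given as [roll, pitch, yaw] about the fixed x, y, z axes, in that order (R = Rz(yaw) Ry(pitch) Rx(roll)).
In Python, from plant import r gives the robot as it stands. The module is installed in compiled form; this text tells all that it offers.
- The arm moves only by the tool play_rows, never from a script. Its argument "rows" is a list of rows, each an object with "slide": the shift along the tool's x, y, z as a fraction of full scale, a list of three; "delta_rot": the turn, a rotation vector about the tool's x, y, z as a fraction of full scale, a list of three; "fingers": the opening, from -1 (shut) to 1 (fully open). In form: [{"slide": [x, y, z], "delta_rot": [rx, ry, rz], "fingers": fingers}, ...]. A call has 1 to 8 rows; each row shifts and turns the commanded pose from where the row before left it, along the tool's axes as they then stand; what a row does not reach is not made up. Full scale, the value 1, is 0.15 m for a shift and 0.08 rad for a turn. A row lasts 1/8 s, in which the tool goes at most 62.5 mm and 10.7 degrees, less where a joint would pass 70% of its speed; a pose out of reach is approached as far as the arm can. A call with a number of a shift or a turn outside -1 to 1 is refused whole. A call with a gripper value outside its range is refused whole. The fingers move at their own pace and stop on an object; "squeeze" is the grip in N (left out, the last holds). Time passes only in rows, so rows that do not move let the fingers close. It gives the time, the measured TCP pose, the force, the opening and the grip force at its end, in the units of the state.
- r.get_state(): the state, without advancing time (a new reading comes with each control period).
- r.capture(name): name is "side" or "top"; returns a dict with "image" (480x640x3 uint8, blue, green, red), "fx", "fy", "cx", "cy" (pixels), "R" (3x3) and "t" (3): a world point X has camera coordinates R X + t. Camera axes: x right, y down, z forward; pixel columns grow to the right and rows downward; lengths in m; the calibration is good to about 2 mm. A picture is of the moment at which its call begins. There is no depth.
- r.close_job(): hands the job in; it is judged then, once.
The state is a dict: "time_s": time; "joints": joint angles; "qd": joint speeds; "joint_torque": joint torques, N m; "tcp_pos": TCP position; "eef_rot": TCP orientation; "contact_force": force on the tool from outside, world axes, zero at the start; "moment": the same for the moment, N m; "gripper_width": finger opening in m; "gripper_force": force on a finger pad.
Only numpy, scipy, OpenCV 4.12 (cv2) and the standard library are available. Lean on these libraries where they do the work, as an engineer would, in place of code of your own. Each camera call takes 0.05 s, during which the arm holds its last target. There are 200 camera calls.

### The job

Prime the oiler on the finishing bench: with the fingertips press its red plunger all the way down and let it spring fully back up, again and again, until the orange-capped indicator pin stands fully out of its tower. Only then push the blue-balled air valve lever all the way over, away from the robot, and leave the plunger up. Do not touch the pin itself, and leave everything else on the bench where it is.

Things in the scene. Friction and masses are not known exactly. Their poses are not given: they have to be found in the camera images.
- oiler: hand-pumped air-line oiler bolted to the bench: grey plate 170 (x) x 300 (y) x 12 mm. Origin: centre of its underside, z up; unturned, its x points away from the robot, y to the left. On it at x = 0: pump barrel (60 across, 120 mm tall) at y -75, indicator tower (44 across, 125 mm tall) at y +15, air valve block (75 x 55, top at 62 mm) at y +105. Amber oil cup, 78 mm tall, at x +48, y -30
- plunger_top (a point): centre of the flat top of the spring plunger's red mushroom head (52 mm across), at x 0, y -75 mm in the oiler's frame; 180 mm above the bench when up. It moves with the plunger
- plunger (a joint): how far the plunger is pressed, m: 0 fully up, 0.022 fully down at a hard stop. It goes straight down; its spring pushes back with about 6 N at the top and 14 N at the bottom (1 or 2 N more or less as the ratchet slips or lifts), and raises it again by itself
- pin (a joint): how far the indicator pin stands out of its tower, m. The ratchet slips while the plunger goes down and lifts the pin as the plunger springs back up: 0.012 for each full stroke (the first 0.006 to 0.019), up to 0.050 = fully out, where it stays. Strokes shorter than about 0.018 may not raise it. It starts at 0 to 0.015 and needs 3 or 4 full strokes; further strokes do no harm
- pin_top (a point): centre of the top of the orange cap on the green indicator pin; 138 mm above the bench with the pin in, 188 mm with it fully out
- pin_cap: the orange cap (20 mm across, 12 mm tall) on the pin; not to be touched. Origin on the tower's axis, 126 mm below the cap's underside
- valve (a joint): angle of the air valve lever, rad: 0 leaning 0.5 rad to the oiler's own -x (robot's side) = shut, 1.0 leaning 0.5 rad to its +x (away from the robot) = fully open, hard stop. It starts at 0 to 0.12, turns about the oiler's y axis, needs about 1 N at the ball, stays where it is left
- valve_tip (a point): centre of the blue ball (26 mm across) on the end of the valve lever, 80 mm from its pivot; the pivot is at x = 0, y = +105 mm, 84 mm above the bench in the oiler's frame
- bust: small cast bronze bust with a raised arm, 60 x 60 x 95 mm; a loose bystander close to the oiler, to be left alone; origin at the centre of its underside
- jar: white plastic screw-top jar, 76 mm across, 105 mm tall; a loose bystander close to the oiler, to be left alone; origin at the centre of its underside
- disc: red-brown grinding disc lying flat, 64 mm across, 6 mm thick; a loose bystander close to the oiler, to be left alone; origin at the centre of its underside
- wrench: steel spanner lying flat, 140 mm long; a loose bystander close to the oiler, to be left alone; origin at the centre of its underside
- grinder: blue air die grinder lying down, about 205 mm long, 44 mm tall; a loose bystander to the side, to be left alone; origin at the centre of its underside
- spraycan: white and blue spray can, 60 mm across, 150 mm tall; a loose bystander to the side, to be left alone; origin at the centre of its underside
- rodjar: white jar holding rods, 80 mm across, about 200 mm tall; a loose bystander to the side, to be left alone; origin at the centre of its underside
- bracket: open bronze casting like a small box, 70 x 60 x 45 mm; a loose bystander to the side, to be left alone; origin at the centre of its underside

How it is judged:
By the outcome, as a careful person would: the job done as asked, in the order asked, and still so for the second after the job is handed in, with the robot touching nothing.
It also fails if it takes over 48 s, if anything falls off the work surface, if the arm or the gripper's body presses on something with over 40 N, if the wrist force passes 120 N, or if a joint passes its speed limit or range.

## Working session

There is one attempt and no reset: what is moved stays moved. The work goes in short steps, Python scripts to look and compute and a tool call to move; the robot and the scene stay as the last step left them, time stands still between calls to the robot, and variables do not carry over. Pictures are saved under pics/ and viewed, at most 10 in all, crops included, and the job is handed in when it is done.

Besides the shell and the picture viewer there is one more tool, called as name(argument=value, ...), one argument or row to a line, values as JSON. play_rows: Moves the arm, as the interface text tells. Shift numbers are shares of 0.15 m and turn numbers shares of 0.08 rad, none past 1 either way. Its arguments: {"type":"object","properties":{"rows":{"type":"array"},"squeeze":{"type":"number"}},"required":["rows"]}

```bash
mkdir -p pics; python3 - <<'E'
from plant import r
import cv2,pickle
s=r.get_state();print(s)
for n in("side","top"):
    c=r.capture(n);cv2.imwrite(f"pics/{n}0.png",c["image"]);pickle.dump(c,open(f"{n}.pkl","wb"))
    print(n,c["fx"],c["R"],c["t"])
E
```

```text
{'time_s': 0.0, 'joints': array([ 8.18251651e+01,  2.05919464e+01,  6.35527855e-01, -2.13452677e-02,
       -7.01353095e+01, -1.65066428e+01]), 'qd': array([-0.1043379 ,  0.00877587, -0.0268505 , -0.04157154,  0.03190602,
        0.02589503]), 'joint_torque': array([ 1.28298463e-03, -5.82720029e+01,  2.93057102e+01,  6.99721277e+00,
        6.89860142e-03, -1.52816228e-04]), 'tcp_pos': array([0.28167995, 0.61289567, 0.22562638]), 'eef_rot': array([ 1.79906351e+02, -6.82606639e-03, -2.46887413e+01]), 'contact_force': array([ 0.07092987, -0.70586164, -0.19611798]), 'moment': array([0.04871164, 0.01233052, 0.04656662]), 'gripper_force': 0.0, 'gripper_width': 0.0876342369479304}
side 495.8195658742168 [[ 0.8128081  -0.58239289  0.01270917]
 [-0.37455967 -0.53920916 -0.75429341]
 [ 0.44614802  0.60833544 -0.65641445]] [-0.46619753  0.30071001  1.01402553]
top 564.4979550952556 [[-0.01127167 -0.99985269  0.01294411]
 [-0.9819109   0.0086207  -0.18914721]
 [ 0.18900776 -0.01484196 -0.98186342]] [-0.01322118  0.59498619  1.19160452]
```

View pics/side0.png

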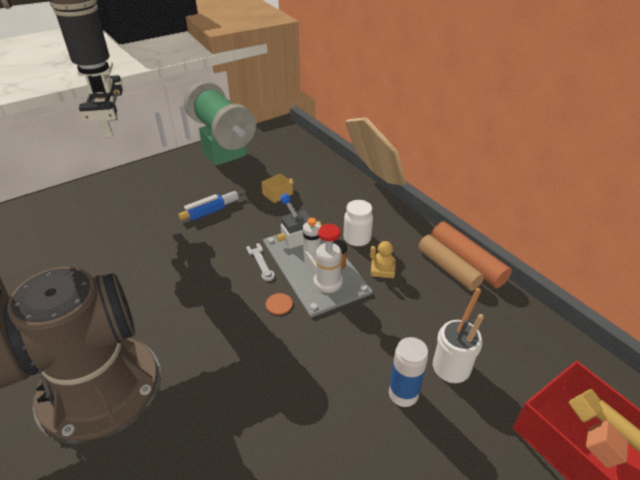

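View pics/top0.png

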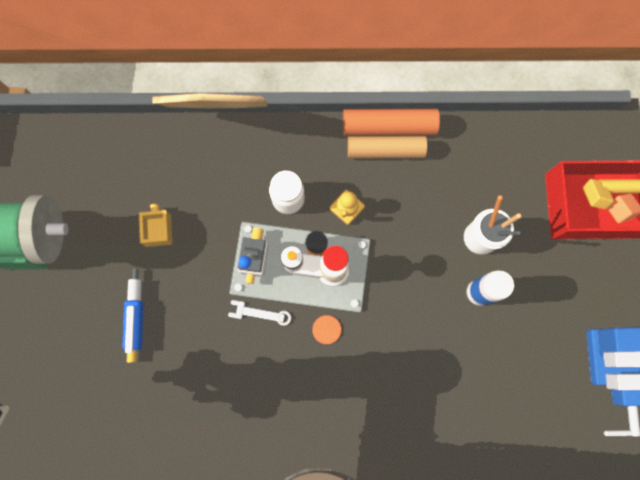

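The side view shows the red head at about (329,233), the orange cap at (312,223) and the blue ball at (286,199). In the top view they are at about (336,258), (292,257) and (244,262), and the plate corners are near (241,223), (369,239), (360,311) and (231,296). I'll enlarge both views.

```bash
python3 - <<'E'
import cv2,numpy as np
a=cv2.imread("pics/side0.png")[180:320,240:400];b=cv2.imread("pics/top0.png")[200:320,220:380]
cv2.imwrite("pics/crop_s.png",cv2.resize(a,None,fx=4,fy=4,interpolation=2))
cv2.imwrite("pics/crop_t.png",cv2.resize(b,None,fx=5,fy=5,interpolation=2)[:600])
E
```

```text
(no output)
```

View pics/crop_s.png

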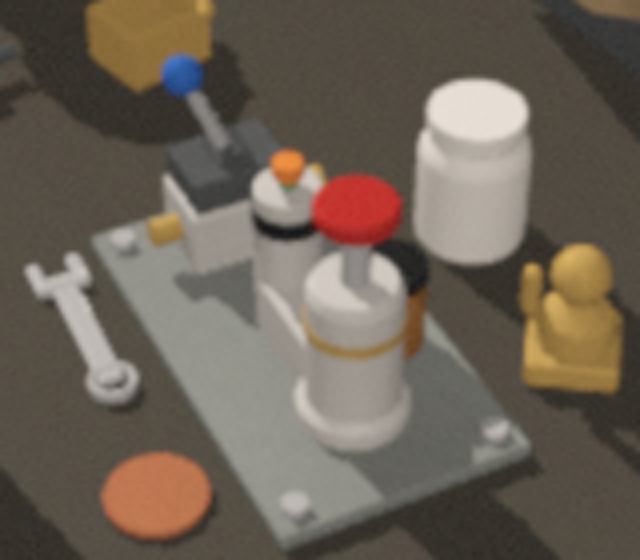

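View pics/crop_t.png

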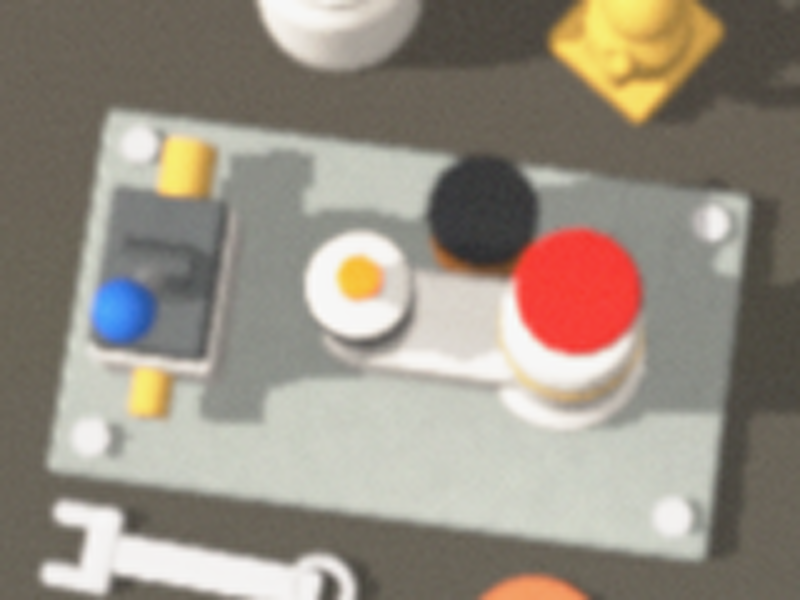

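The enlarged crops give crop positions for head, cap and ball of (579,290), (360,277) and (122,311) in the top view. In the side view they are (357,205), (288,155) and (182,75). The plate corners in the top crop are (108,108), (750,195), (706,558) and (48,470). Next I fit the oiler pose.

```bash
cat >fit.py <<'E'
import numpy as np,pickle
from scipy.optimize import least_squares
C={n:pickle.load(open(n+".pkl","rb")) for n in("side","top")}
def pr(n,X):
    c=C[n];p=c["R"]@X+c["t"];return np.array([c["fx"]*p[0]/p[2]+c["cx"],c["fy"]*p[1]/p[2]+c["cy"]])
def W(p,X):
    c,s=np.cos(p[2]),np.sin(p[2]);return np.array([p[0]+c*X[0]-s*X[1],p[1]+s*X[0]+c*X[1],X[2]])
def tri(us,ut):
    A=[];b=[]
    f=lambda X:np.r_[pr("side",X)-us,pr("top",X)-ut]
    s=least_squares(f,[.5,0,.1]);return s.x,s.fun
def ball(q):
    a=q-.5;return np.array([.08*np.sin(a),.105,.084+.08*np.cos(a)])
def cap(h):return np.array([0,.015,.132+h])
E
python3 - <<'E'
from fit import *
T=lambda x,y:np.array([220+x/5,200+y/5]);S=lambda x,y:np.array([240+x/4,180+y/4])
for nm,s,t in(("head",S(357,205),T(579,290)),("cap",S(288,160),T(360,277)),("ball",S(182,75),T(122,311))):print(nm,*[np.round(v,4) for v in tri(s,t)])
co=[((.085,.15),(108,108)),((.085,-.15),(750,195)),((-.085,-.15),(706,558)),((-.085,.15),(48,470))]
def f(p):
    e=[pr("top",W(p,[*a,.012]))-T(*b) for a,b in co]
    for n,h,b,c in(("top",T(579,290),T(122,311),T(360,277)),("side",S(357,205),S(182,75),S(288,160))):
        e+=[pr(n,W(p,[0,-.075,.18]))-h,pr(n,W(p,ball(p[3])))-b,pr(n,W(p,cap(p[4])))-c]
    return np.concatenate(e)
s=least_squares(f,[.55,0,0,.05,.005]);p=s.x
print(p,np.degrees(p[2]));print(s.fun.round(1))
for q in(p[3],.5,1):print("ball",q,W(p,ball(q)))
print("head",W(p,[0,-.075,.18]),"cap",W(p,cap(p[4])))
np.save("p.npy",p)
E
```

```text
head [ 0.5495 -0.042   0.1787] [-0.0974  0.0196  0.0405 -0.0777]
cap [0.5616 0.046  0.1473] [-0.3914  0.0736  0.1522 -0.3006]
ball [0.5465 0.1412 0.1593] [-0.4481  0.0755  0.159  -0.3292]
[ 0.56007254  0.0323038  -0.14469614  0.12903272  0.01389514] -8.2904780510022
[-0.2 -0.2  0.3 -0.3  0.3  0.5 -0.3  0.2  0.  -0.1  0.6 -0.3 -0.4 -0.5
 -0.2 -0.4 -0.2  0.5 -0.4  0.2]
ball 0.12903272389832812 [0.54651438 0.14038828 0.15855817]
ball 0.5 [0.57521268 0.13620652 0.164     ]
ball 1 [0.61316591 0.13067619 0.1542066 ]
head [ 0.54925816 -0.04191243  0.18      ] cap [0.56223542 0.04714704 0.14589514]
```

The fit is consistent: residuals are under 0.6 px, the head lands at z 0.179 against a true 0.180, and the yaw is -8.3°. I'll start by aligning the tool yaw, rising and shutting the fingers.

play_rows(
  rows=[
    {"slide":[0,0,-0.05],"delta_rot":[0,0,-0.9],"fingers":-1},
    {"slide":[0,0,-0.05],"delta_rot":[0,0,-0.9],"fingers":-1},
    {"slide":[0,0,-0.05],"delta_rot":[0,0,-0.9],"fingers":-1},
    {"slide":[0,0,-0.05],"delta_rot":[0,0,-0.87],"fingers":-1},
    {"slide":[0,0,0],"delta_rot":[0,0,0],"fingers":-1},
  ],
  squeeze=10,
)

```text
time_s: 0.72
tcp_pos: [0.2819, 0.6134, 0.2567]
eef_rot: [-180.0, 0.0, -8.3]
contact_force: [-0.8, -0.6, 0.0]
gripper_width: 0.0431
gripper_force: 0.0
```

```bash
cat >go.py <<'E'
from fit import *
from plant import r
from scipy.spatial.transform import Rotation as Ro
p=np.load("p.npy")
def rel(Xo):
    s=r.get_state();R=Ro.from_euler("xyz",s["eef_rot"],degrees=True)
    print(s["time_s"],s["tcp_pos"].round(4),s["eef_rot"].round(2),"F",s["contact_force"].round(1),"w",round(s["gripper_width"],4))
    print("slide units",(R.inv().apply(W(p,Xo)-s["tcp_pos"])/.15).round(3))
E
python3 -c "
from go import *
rel([0,-.075,.22])"
```

```text
0.725 [0.2819 0.6134 0.2567] [-179.98    0.     -8.35] F [-0.8 -0.6  0. ] w 0.0431
slide units [2.398 4.064 0.243]
```

play_rows(
  rows=[
    {"slide":[0.15,0.25,0],"delta_rot":[0,0,0],"fingers":-1},
    {"slide":[0.15,0.25,0],"delta_rot":[0,0,0],"fingers":-1},
    {"slide":[0.15,0.25,0],"delta_rot":[0,0,0],"fingers":-1},
    {"slide":[0.15,0.25,0],"delta_rot":[0,0,0],"fingers":-1},
    {"slide":[0.15,0.25,0],"delta_rot":[0,0,0],"fingers":-1},
    {"slide":[0.15,0.25,0],"delta_rot":[0,0,0],"fingers":-1},
    {"slide":[0.15,0.25,0],"delta_rot":[0,0,0],"fingers":-1},
    {"slide":[0.15,0.25,0],"delta_rot":[0,0,0],"fingers":-1},
  ],
)

```text
time_s: 1.72
tcp_pos: [0.4167, 0.2889, 0.2561]
eef_rot: [180.0, 0.0, -8.4]
contact_force: [0.6, -0.6, -0.2]
gripper_width: 0.0005
gripper_force: 0.0
```

play_rows(
  rows=[
    {"slide":[0.15,0.25,0],"delta_rot":[0,0,0],"fingers":-1},
    {"slide":[0.15,0.25,0],"delta_rot":[0,0,0],"fingers":-1},
    {"slide":[0.15,0.25,0],"delta_rot":[0,0,0],"fingers":-1},
    {"slide":[0.15,0.25,0],"delta_rot":[0,0,0],"fingers":-1},
    {"slide":[0.15,0.25,0],"delta_rot":[0,0,0],"fingers":-1},
    {"slide":[0.15,0.25,0],"delta_rot":[0,0,0],"fingers":-1},
    {"slide":[0.15,0.25,0],"delta_rot":[0,0,0],"fingers":-1},
    {"slide":[0,0,0],"delta_rot":[0,0,0],"fingers":-1},
  ],
)

```text
time_s: 2.72
tcp_pos: [0.5347, 0.0055, 0.2556]
eef_rot: [180.0, 0.1, -8.6]
contact_force: [0.2, -0.1, -1.1]
gripper_width: 0.0006
gripper_force: 0.0
```

```bash
python3 -c "
from go import *
rel([0,-.075,.185])"
```

```text
2.725 [0.5347 0.0055 0.2556] [ 1.7995e+02  8.0000e-02 -8.6200e+00] F [ 0.2 -0.1 -1.1] w 0.0006
slide units [0.144 0.298 0.471]
```

play_rows(
  rows=[
    {"slide":[0.072,0.15,0.08],"delta_rot":[0,0,-0.06],"fingers":-1},
    {"slide":[0.072,0.15,0.08],"delta_rot":[0,0,0],"fingers":-1},
    {"slide":[0,0,0.12],"delta_rot":[0,0,0],"fingers":-1},
    {"slide":[0,0,0.12],"delta_rot":[0,0,0],"fingers":-1},
    {"slide":[0,0,0],"delta_rot":[0,0,0],"fingers":-1},
  ],
)

```text
time_s: 3.35
tcp_pos: [0.5482, -0.0394, 0.195]
eef_rot: [179.9, 0.2, -8.1]
contact_force: [0.6, -0.1, 1.1]
gripper_width: 0.0006
gripper_force: 0.0
```

```bash
python3 -c "
from go import *
rel([0,-.075,.158])"
```

```text
3.35 [ 0.5482 -0.0394  0.195 ] [179.95   0.18  -8.1 ] F [ 0.6 -0.1  1.1] w 0.0006
slide units [0.01  0.015 0.247]
```

play_rows(
  rows=[
    {"slide":[0.01,0.015,0.06],"delta_rot":[0,0,0],"fingers":-1},
    {"slide":[0,0,0.06],"delta_rot":[0,0,0],"fingers":-1},
    {"slide":[0,0,0.06],"delta_rot":[0,0,0],"fingers":-1},
    {"slide":[0,0,0.05],"delta_rot":[0,0,0],"fingers":-1},
    {"slide":[0,0,0],"delta_rot":[0,0,0],"fingers":-1},
  ],
)

```text
time_s: 3.98
tcp_pos: [0.5512, -0.042, 0.1631]
eef_rot: [-180.0, -0.1, -8.0]
contact_force: [-3.7, 2.0, 12.0]
gripper_width: 0.0008
gripper_force: 6.1
```

play_rows(
  rows=[
    {"slide":[0,0,0.02],"delta_rot":[0,0,0],"fingers":-1},
    {"slide":[0,0,0],"delta_rot":[0,0,0],"fingers":-1},
  ],
)

```text
time_s: 4.22
tcp_pos: [0.5512, -0.042, 0.1605]
eef_rot: [-180.0, -0.1, -8.0]
contact_force: [-4.5, 1.5, 13.0]
gripper_width: 0.0008
gripper_force: 6.1
```

play_rows(
  rows=[
    {"slide":[0,0,0.02],"delta_rot":[0,0,0],"fingers":-1},
    {"slide":[0,0,0],"delta_rot":[0,0,0],"fingers":-1},
  ],
)

```text
time_s: 4.47
tcp_pos: [0.5512, -0.042, 0.1582]
eef_rot: [-180.0, -0.1, -8.0]
contact_force: [-6.1, 1.6, 16.0]
gripper_width: 0.0003
gripper_force: 8.4
```

play_rows(
  rows=[
    {"slide":[0,0,0.015],"delta_rot":[0,0,0],"fingers":-1},
    {"slide":[0,0,0],"delta_rot":[0,0,0],"fingers":-1},
  ],
)

```text
time_s: 4.72
tcp_pos: [0.5514, -0.0421, 0.1581]
eef_rot: [-180.0, -0.2, -8.0]
contact_force: [-13.4, 4.5, 33.4]
gripper_width: 0.0005
gripper_force: 16.4
```

The hard stop shows at z 0.158, as it should. I'll release fully and repeat.

play_rows(
  rows=[
    {"slide":[0,0,-0.08],"delta_rot":[0,0,0],"fingers":-1},
    {"slide":[0,0,-0.08],"delta_rot":[0,0,0],"fingers":-1},
    {"slide":[-0.01,0,-0.08],"delta_rot":[0,0,0],"fingers":-1},
    {"slide":[0,0,0],"delta_rot":[0,0,0],"fingers":-1},
    {"slide":[0,0,0],"delta_rot":[0,0,0],"fingers":-1},
  ],
)

```text
time_s: 5.35
tcp_pos: [0.5487, -0.042, 0.1891]
eef_rot: [180.0, 0.1, -8.1]
contact_force: [-0.4, -0.2, -0.6]
gripper_width: 0.0003
gripper_force: 0.0
```

play_rows(
  rows=[
    {"slide":[0,0,0.06],"delta_rot":[0,0,0],"fingers":-1},
    {"slide":[0,0,0.06],"delta_rot":[0,0,0],"fingers":-1},
    {"slide":[0,0,0.06],"delta_rot":[0,0,0],"fingers":-1},
    {"slide":[0,0,0.05],"delta_rot":[0,0,0],"fingers":-1},
    {"slide":[0,0,0],"delta_rot":[0,0,0],"fingers":-1},
  ],
)

```text
time_s: 5.98
tcp_pos: [0.5495, -0.042, 0.1581]
eef_rot: [180.0, -0.1, -8.0]
contact_force: [-11.0, 3.5, 29.3]
gripper_width: 0.0004
gripper_force: 14.8
```

play_rows(
  rows=[
    {"slide":[0,0,-0.08],"delta_rot":[0,0,0],"fingers":-1},
    {"slide":[0,0,-0.08],"delta_rot":[0,0,0],"fingers":-1},
    {"slide":[0,0,-0.07],"delta_rot":[0,0,0],"fingers":-1},
    {"slide":[0,0,0],"delta_rot":[0,0,0],"fingers":-1},
    {"slide":[0,0,0],"delta_rot":[0,0,0],"fingers":-1},
  ],
)

```text
time_s: 6.6
tcp_pos: [0.5486, -0.042, 0.1889]
eef_rot: [180.0, 0.1, -8.1]
contact_force: [0.7, -1.2, -0.9]
gripper_width: 0.0004
gripper_force: 0.0
```

play_rows(
  rows=[
    {"slide":[0,0,0.06],"delta_rot":[0,0,0],"fingers":-1},
    {"slide":[0,0,0.06],"delta_rot":[0,0,0],"fingers":-1},
    {"slide":[0,0,0.06],"delta_rot":[0,0,0],"fingers":-1},
    {"slide":[0,0,0.05],"delta_rot":[0,0,0],"fingers":-1},
    {"slide":[0,0,0],"delta_rot":[0,0,0],"fingers":-1},
  ],
)

```text
time_s: 7.22
tcp_pos: [0.5495, -0.0421, 0.1581]
eef_rot: [180.0, -0.1, -8.0]
contact_force: [-10.8, 3.1, 28.2]
gripper_width: 0.0004
gripper_force: 14.6
```

play_rows(
  rows=[
    {"slide":[0,0,-0.08],"delta_rot":[0,0,0],"fingers":-1},
    {"slide":[0,0,-0.08],"delta_rot":[0,0,0],"fingers":-1},
    {"slide":[0,0,-0.07],"delta_rot":[0,0,0],"fingers":-1},
    {"slide":[0,0,0],"delta_rot":[0,0,0],"fingers":-1},
    {"slide":[0,0,0],"delta_rot":[0,0,0],"fingers":-1},
  ],
)

```text
time_s: 7.85
tcp_pos: [0.5487, -0.042, 0.1889]
eef_rot: [180.0, 0.1, -8.1]
contact_force: [0.0, -0.4, -0.1]
gripper_width: 0.0005
gripper_force: 0.0
```

play_rows(
  rows=[
    {"slide":[0,0,0.06],"delta_rot":[0,0,0],"fingers":-1},
    {"slide":[0,0,0.06],"delta_rot":[0,0,0],"fingers":-1},
    {"slide":[0,0,0.06],"delta_rot":[0,0,0],"fingers":-1},
    {"slide":[0,0,0.05],"delta_rot":[0,0,0],"fingers":-1},
    {"slide":[0,0,0],"delta_rot":[0,0,0],"fingers":-1},
  ],
)

```text
time_s: 8.48
tcp_pos: [0.5495, -0.042, 0.1581]
eef_rot: [180.0, -0.1, -8.0]
contact_force: [-11.1, 3.1, 30.0]
gripper_width: 0.0005
gripper_force: 14.6
```

play_rows(
  rows=[
    {"slide":[0,0,-0.08],"delta_rot":[0,0,0],"fingers":-1},
    {"slide":[0,0,-0.08],"delta_rot":[0,0,0],"fingers":-1},
    {"slide":[0,0,-0.1],"delta_rot":[0,0,0],"fingers":-1},
    {"slide":[0,0,-0.15],"delta_rot":[0,0,0],"fingers":-1},
    {"slide":[0,0,-0.15],"delta_rot":[0,0,0],"fingers":-1},
    {"slide":[0,0,0],"delta_rot":[0,0,0],"fingers":-1},
    {"slide":[0,0,0],"delta_rot":[0,0,0],"fingers":-1},
  ],
)

```text
time_s: 9.35
tcp_pos: [0.5486, -0.042, 0.2384]
eef_rot: [180.0, 0.1, -8.1]
contact_force: [-0.7, -0.9, 0.2]
gripper_width: 0.0003
gripper_force: 0.0
```

```bash
python3 - <<'E'
from go import *
import cv2,pickle
rel([-.075,.105,.24])
c=r.capture("side");pickle.dump(c,open("side1.pkl","wb"))
cv2.imwrite("pics/s1.png",cv2.resize(c["image"][160:300,240:400],None,fx=4,fy=4,interpolation=2))
# expected pixel of pin cap top centre for fully out/in, in crop coords
for h in(.138,.176,.188):print(h,((pr("side",W(p,[0,.015,h]))-[240,160])*4).round())
E
```

```text
9.35 [ 0.5486 -0.042   0.2384] [ 1.7999e+02  8.0000e-02 -8.0600e+00] F [-0.7 -0.9  0.2] w 0.0003
slide units [-0.491 -1.203 -0.01 ]
0.138 [286. 251.]
0.176 [286. 201.]
0.188 [286. 185.]
```

View pics/s1.png

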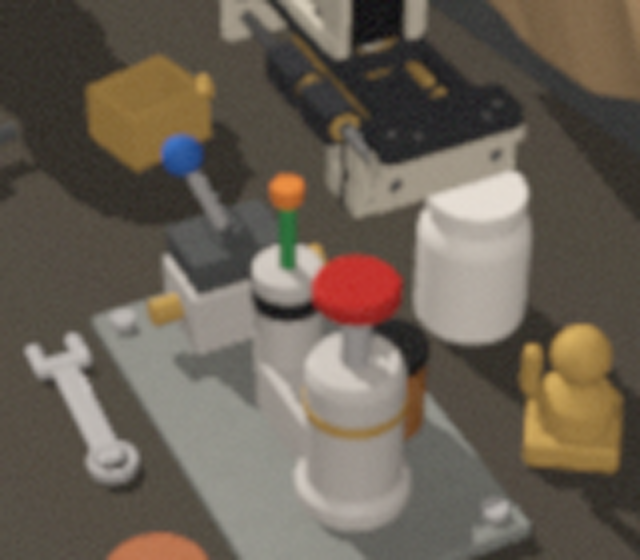

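The pin stands out: its cap top is at crop (287,180), and fully out predicts (286,185). The plunger is up. The gripper looks odd in this crop, so I'll check the whole frame before moving near the pin.

```bash
python3 - <<'E'
from go import *
import cv2
a=pickle.load(open("side1.pkl","rb"))["image"];b=r.capture("top")["image"]
s=r.get_state()["tcp_pos"]
print(pr("side",s),pr("top",s))
cv2.imwrite("pics/full1.png",np.hstack([a[0:400,150:550],b[60:460,150:550]]))
E
```

```text
[329.25706922 210.5059963 ] [336.95290724 253.04104198]
```

View pics/full1.png

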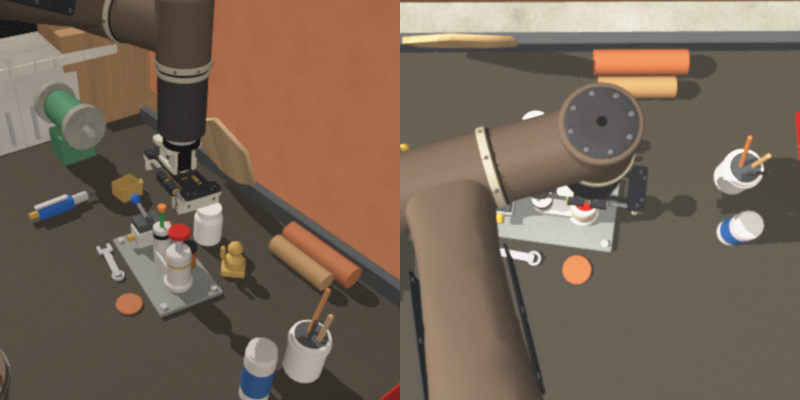

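The tool is straight above the plunger as commanded. The wide plate is the gripper body, long in y, about 66 mm above the TCP. Four full strokes were made and the pin is fully out. Next I go behind the valve ball at a height that keeps the body above the pin.

play_rows(
  rows=[
    {"slide":[-0.08,-0.2,0],"delta_rot":[0,0,0],"fingers":-1},
    {"slide":[-0.08,-0.2,0],"delta_rot":[0,0,0],"fingers":-1},
    {"slide":[-0.08,-0.2,0],"delta_rot":[0,0,0],"fingers":-1},
    {"slide":[-0.08,-0.2,0],"delta_rot":[0,0,0],"fingers":-1},
    {"slide":[-0.08,-0.2,0],"delta_rot":[0,0,0],"fingers":-1},
    {"slide":[-0.09,-0.2,0],"delta_rot":[0,0,0],"fingers":-1},
    {"slide":[0,0,0],"delta_rot":[0,0,0],"fingers":-1},
    {"slide":[0,0,0],"delta_rot":[0,0,0],"fingers":-1},
  ],
)

```text
time_s: 10.45
tcp_pos: [0.5013, 0.1464, 0.2387]
eef_rot: [180.0, 0.0, -8.0]
contact_force: [-0.6, 0.3, 1.3]
gripper_width: 0.0006
gripper_force: 0.0
```

```bash
python3 -c "
from go import *
rel([-.075,.105,.148])"
```

```text
10.45 [0.5013 0.1464 0.2387] [ 1.7995e+02  5.0000e-02 -8.0100e+00] F [-0.6  0.3  1.3] w 0.0006
slide units [-0.002 -0.004  0.605]
```

play_rows(
  rows=[
    {"slide":[0,0,0.15],"delta_rot":[0,0,0],"fingers":-1},
    {"slide":[0,0,0.15],"delta_rot":[0,0,0],"fingers":-1},
    {"slide":[0,0,0.15],"delta_rot":[0,0,0],"fingers":-1},
    {"slide":[0,0,0.15],"delta_rot":[0,0,0],"fingers":-1},
    {"slide":[0,0,0],"delta_rot":[0,0,0],"fingers":-1},
  ],
)

```text
time_s: 11.08
tcp_pos: [0.5006, 0.145, 0.1477]
eef_rot: [179.8, 0.2, -8.1]
contact_force: [0.7, -1.0, 0.4]
gripper_width: 0.0004
gripper_force: 0.0
```

play_rows(
  rows=[
    {"slide":[0.07,0,0],"delta_rot":[0,0,0],"fingers":-1},
    {"slide":[0.07,0,0],"delta_rot":[0,0,0],"fingers":-1},
    {"slide":[0.07,0,0],"delta_rot":[0,0,0],"fingers":-1},
    {"slide":[0.07,0,0],"delta_rot":[0,0,0],"fingers":-1},
    {"slide":[0.07,0,0],"delta_rot":[0,0,0],"fingers":-1},
    {"slide":[0.07,0,0],"delta_rot":[0,0,0],"fingers":-1},
    {"slide":[0.07,0,0],"delta_rot":[0,0,0],"fingers":-1},
    {"slide":[0,0,0],"delta_rot":[0,0,0],"fingers":-1},
  ],
)

```text
time_s: 12.08
tcp_pos: [0.575, 0.1361, 0.149]
eef_rot: [180.0, 0.0, -8.1]
contact_force: [-0.0, 0.4, -0.0]
gripper_width: 0.0005
gripper_force: 0.0
```

```bash
python3 -c "
from go import *
rel([.0155,.105,.148])"
```

```text
12.075 [0.575  0.1361 0.149 ] [179.98   0.    -8.08] F [-0.   0.4 -0. ] w 0.0005
slide units [ 0.104 -0.001  0.006]
```

play_rows(
  rows=[
    {"slide":[0.04,0,0],"delta_rot":[0,0,0],"fingers":-1},
    {"slide":[0.04,0,0],"delta_rot":[0,0,0],"fingers":-1},
    {"slide":[0.02,0,0],"delta_rot":[0,0,0],"fingers":-1},
    {"slide":[0,0,0],"delta_rot":[0,0,0],"fingers":-1},
  ],
)

```text
time_s: 12.58
tcp_pos: [0.5894, 0.1342, 0.1493]
eef_rot: [180.0, -0.0, -8.1]
contact_force: [0.9, -0.1, 0.4]
gripper_width: 0.0008
gripper_force: 0.1
```

play_rows(
  rows=[
    {"slide":[0.015,0,0],"delta_rot":[0,0,0],"fingers":-1},
    {"slide":[0,0,0],"delta_rot":[0,0,0],"fingers":-1},
  ],
)

```text
time_s: 12.82
tcp_pos: [0.5911, 0.1339, 0.1492]
eef_rot: [180.0, 0.0, -8.0]
contact_force: [-1.8, 0.4, -0.2]
gripper_width: 0.0008
gripper_force: 1.0
```

```bash
python3 - <<'E'
from go import *
import cv2
rel([.0155,.105,.148])
a=r.capture("side")["image"]
cv2.imwrite("pics/s2.png",cv2.resize(a[140:280,220:380],None,fx=4,fy=4,interpolation=2))
for q in(.12,.9,1):print(q,((pr("side",W(p,ball(q)))-[220,140])*4).round())
E
```

```text
12.825 [0.5911 0.1339 0.1492] [ 1.7999e+02  3.0000e-02 -8.0500e+00] F [-1.8  0.4 -0.2] w 0.0008
slide units [-0.004 -0.     0.008]
0.12 [260. 237.]
0.9 [348. 213.]
1 [358. 214.]
```

View pics/s2.png

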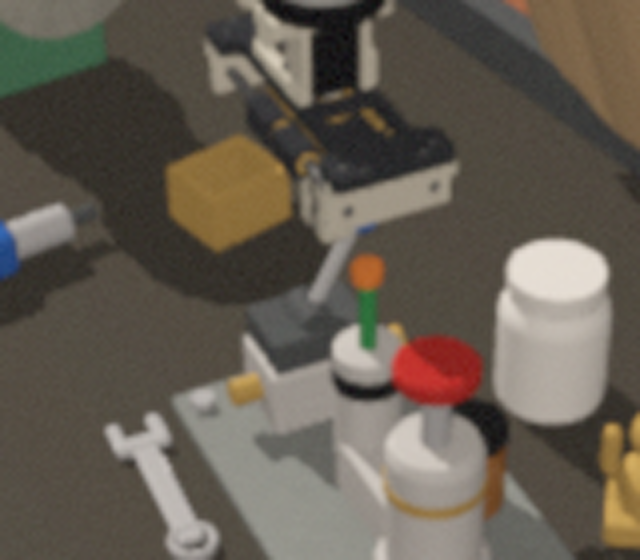

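The lever leans over, with the ball mostly hidden near crop (365,228), and the pin is clear of the gripper body. I'll push on until the stop resists clearly.

play_rows(
  rows=[
    {"slide":[0.015,0,0],"delta_rot":[0,0,0],"fingers":-1},
    {"slide":[0,0,0],"delta_rot":[0,0,0],"fingers":-1},
  ],
)

```text
time_s: 13.12
tcp_pos: [0.5918, 0.1336, 0.149]
eef_rot: [180.0, 0.2, -8.0]
contact_force: [-8.9, 3.6, 4.2]
gripper_width: 0.0002
gripper_force: 4.8
```

play_rows(
  rows=[
    {"slide":[0.015,0,0],"delta_rot":[0,0,0],"fingers":-1},
    {"slide":[0,0,0],"delta_rot":[0,0,0],"fingers":-1},
  ],
)

```text
time_s: 13.38
tcp_pos: [0.5922, 0.1335, 0.1489]
eef_rot: [179.9, 0.4, -8.0]
contact_force: [-18.1, 5.4, 8.7]
gripper_width: 0.0008
gripper_force: 9.0
```

The hard stop is reached: force rises while x stands still. I'll back off toward the robot, then go up and away.

play_rows(
  rows=[
    {"slide":[-0.1,0,0],"delta_rot":[0,0,0],"fingers":-1},
    {"slide":[-0.2,0,0],"delta_rot":[0,0,0],"fingers":-1},
    {"slide":[-0.2,0,0],"delta_rot":[0,0,0],"fingers":-1},
    {"slide":[0,0,-0.2],"delta_rot":[0,0,0],"fingers":-1},
    {"slide":[0,0,-0.2],"delta_rot":[0,0,0],"fingers":-1},
    {"slide":[0,-0.2,-0.2],"delta_rot":[0,0,0],"fingers":-1},
    {"slide":[0,-0.2,-0.1],"delta_rot":[0,0,0],"fingers":-1},
    {"slide":[0,-0.2,0],"delta_rot":[0,0,0],"fingers":-1},
  ],
)

```text
time_s: 14.38
tcp_pos: [0.5351, 0.2343, 0.256]
eef_rot: [-179.8, -0.2, -8.1]
contact_force: [0.6, -0.1, -0.2]
gripper_width: 0.0005
gripper_force: 0.0
```

play_rows(
  rows=[
    {"slide":[0,-0.25,0],"delta_rot":[0,0,0],"fingers":-1},
    {"slide":[0,-0.25,0],"delta_rot":[0,0,0],"fingers":-1},
    {"slide":[0,-0.25,0],"delta_rot":[0,0,0],"fingers":-1},
    {"slide":[0,0,0],"delta_rot":[0,0,0],"fingers":-1},
    {"slide":[0,0,0],"delta_rot":[0,0,0],"fingers":-1},
  ],
)

```text
time_s: 15.0
tcp_pos: [0.5495, 0.3442, 0.253]
eef_rot: [179.9, 0.1, -8.0]
contact_force: [0.1, -0.1, 0.0]
gripper_width: 0.0003
gripper_force: 0.0
```

```bash
python3 - <<'E'
from go import *
import cv2
a=r.capture("side")["image"];b=r.capture("top")["image"]
cv2.imwrite("pics/s3.png",np.hstack([cv2.resize(x,None,fx=3,fy=3,interpolation=2)[:480,:400] for x in(a[180:320,250:390],b[200:340,225:365])]))
for q in(.9,1):print(q,((pr("side",W(p,ball(q)))-[250,180])*3).round(),((pr("top",W(p,ball(q)))-[225,200])*3).round())
print(((pr("side",W(p,[0,.015,.188]))-[250,180])*3).round())
E
```

```text
0.9 [171.  40.] [74. 99.]
1 [179.  41.] [77. 90.]
[184.  79.]
```

View pics/s3.png

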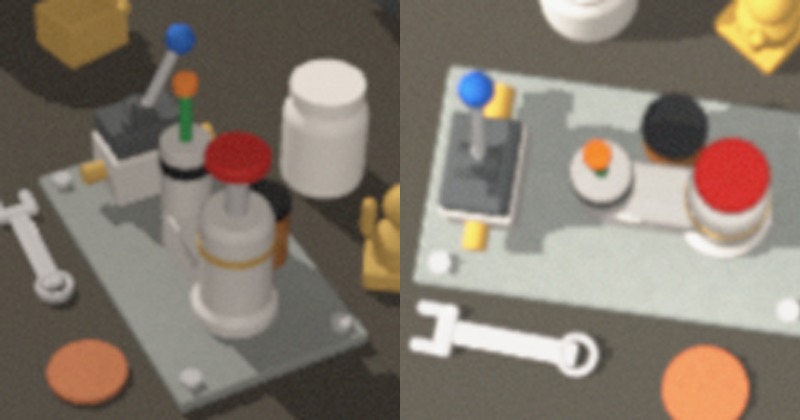

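The ball is at side crop (180,38) and top crop (475-400=75,90), which matches fully open at (179,41) and (77,90). The pin is out, the plunger is up and the bystanders have not moved, so I'm handing in.

```bash
python3 -c "
from plant import r
print(r.close_job())"
```

```text
the job is handed in; nothing more can be done
None
```

I pressed the plunger through four full strokes, and the final pictures show the pin fully out, the air valve lever fully over, the plunger up and the bystanders near the oiler in place; I handed the job in at about 15 s, and it returned no verdict.

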